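# Twist a clean sample cup off its locked stack

## Task

Take the top cup off the blue stack: its stacking lugs are locked under the clips of the cup below, so twist it about 60 degrees (either way) to free it, then lift it off, leaving the lower blue cup in its holder. Lower it upright onto the floor of the ivory tray before letting go, and leave the yellow stack alone.

Things in the scene. Friction and masses are not known exactly. Their poses are not given: they have to be found in the camera images.
- blue_top_grip (a point): Blue cup to take: round, 60 g, 76 mm high; straight body 54 mm wide on a narrower foot (35 mm wide, 24 mm high) inside the lower cup; white ring at the joint. Point: on the axis, 18 mm below rim, 58 mm above the foot's underside; grip the body here from above, any yaw. Lower cup's rim is 34 mm below it: keep fingers above that. z up, x to one of two white strips on its sides.
- blue_lower_grip (a point): Lower blue cup, identical, same point and axes (52 mm below the top cup's). Stands in a fixed grey holder, 74 mm square, 28 mm high, that stops it turning but not lifting. Clips in its mouth hold two lugs of the top cup's foot: a straight pull lifts both. Top cup turned 45 to 135 deg either way (easy, no stop) lifts straight out; its foot is clear after 25 mm.
- yellow_top_grip (a point): Top cup of a like stack of two yellow cups in a like grey holder, to be left alone. Same sizes, point and axes as the blue top cup.
- tray_floor (a point): Centre of the floor of the flat ivory carrier tray (fixed), 4 mm above the worktop; x, y along its sides, z up. Floor 200 mm (x) by 199 mm (y) inside a rim 16 mm higher. A cup standing on the floor has its point 58 mm above this one.
Things that resemble listed ones, but are neither listed nor needed, are in the scene too. What is shaped like the part that bears blue_top_grip but red is not meant. Leave any green look-alike of the part that bears blue_lower_grip alone.

How it is judged:
On the way, in this order (a step that is already met when the one before it is completed fails the run):
1. the top blue cup is turned at least 23 degrees against the lower one while still nested in it (angle between the x axis of blue_top_grip and the x axis of blue_lower_grip, either way round above 0.4 rad and z of blue_top_grip in the frame of blue_lower_grip below 0.077 m and horizontal distance between blue_top_grip and blue_lower_grip below 0.02 m), for 0.05 s.
2. the gripper brings the cup down to the tray floor (foot within 15 mm of it) still held (x of blue_top_grip in the frame of tray_floor between -0.08 and 0.08 m and y of blue_top_grip in the frame of tray_floor between -0.08 and 0.08 m and height (world z) of blue_top_grip below 0.077 m and contact force between the fingers and blue_top above 0.3 N), for 0.05 s.
At the end, for the whole second after the job is handed in: Blue top cup at rest, upright within 8 deg, foot on the tray floor, axis within 80 mm of the floor centre along both tray sides; lower blue cup upright in its holder, within 15 mm of its start; yellow top cup within 20 mm of its start (x of blue_top_grip in the frame of tray_floor between -0.08 and 0.08 m and y of blue_top_grip in the frame of tray_floor between -0.08 and 0.08 m and height (world z) of blue_top_grip between 0.056 and 0.068 m and angle between each of blue_top_grip, blue_lower_grip's own z axis and vertical below 0.15 rad and linear speed of blue_top below 0.02 m/s and distance of blue_lower_grip from where it was at the start of the episode below 0.015 m and distance of yellow_top_grip from where it was at the start of the episode below 0.02 m); the robot touches nothing.
It fails at once if the lower blue cup is pulled up or shifted by more than 15 mm (distance of blue_lower_grip from where it was at the start of the episode above 0.015 m).
It fails at once if the yellow stack's top cup is shifted by more than 20 mm (distance of yellow_top_grip from where it was at the start of the episode above 0.02 m).
It also fails if it takes over 42 s, if anything falls off the work surface, if the arm or the gripper's body presses on something with over 40 N, if the wrist force passes 120 N, or if a joint passes its speed limit or range.

## Robot

A 6-joint arm with a two-finger parallel gripper is mounted at the origin on the work surface; the furniture and walls round the work are solid. World frame = base frame: x ahead of the robot, y to its left, z up, the work surface at z = 0. Lengths are in m, angles in rad, forces in N, time in s.
With the tool pointing down it reaches from about 0.375 to 0.975 m from the base axis. Payload 3.8 kg.
Tool frame: the origin (TCP) lies midway between the tips of the shut fingers; the grasp point (between the pads) lies 19 mm behind it; x points along the fingers, y is the direction in which the jaws open and shut, and the axes are right-handed (so a half turn about x gives the same grasp; the last joint's range is limited). The gripper opens to 85 mm and grips with 20 to 120 N. Pads are 22 mm wide; open, the fingers measure 114 mm over their backs; the gripper's body (76 mm by 85 mm) begins 54 mm behind the grasp point. The pads swing forward as they close: fully open they stand 13 mm farther back than shut.
Start: joints at [-1.14, 0.264, 1.604, -0, 1.274, -0.037], TCP at [0.304, -0.602, 0.231] pointing down, gripper open.
Joint ranges: [-2.63, 2.63], [-0.94, 2.18], [0.31, 2.57], [-1.31, 4.45], [0, 2.66], [-2.55, 2.55]. Speed limits (rad/s): [2.57, 2.57, 3.14, 3.14, 3.14, 3.14].

## Interface

Orientations are given as a 3x3 rotation matrix whose columns are the frame's x, y, z axes.
In Python, from plant import robot, imaging, models gives the robot as it stands.
- The arm moves only by the tool move_arm, never from a script. Its arguments are lists of equal length, an entry for each row: "slide": the shift along the world's x, y, z in m, a list of three; "rot": the turn, a rotation vector about the world's x, y, z in rad, a list of three; "grip": the gripper's target within -1 to 1 (fully open at 1, half-way at 0, shut at -1). In form: {"slide": [[dx, dy, dz], ...], "rot": [[wx, wy, wz], ...], "grip": [grip, ...]}. A call has 1 to 10 rows; each row shifts and turns the pose as measured when the row begins; what a row does not reach is not made up. A row lasts 1/8 s, in which the tool goes at most 62.5 mm and 10.7 degrees, less where a joint would pass 70% of its speed; a pose out of reach is approached as far as the arm can. A call is refused whole if a number of a shift passes 0.0625 or a number of a turn 0.188, either way. A call with a gripper value outside its range is refused whole. The fingers move at their own pace and stop on an object; the grip force is fixed at half the most. Time passes only in rows, so rows that do not move let the fingers close. It gives the time, the measured TCP pose, the force and the opening at its end, in the units of the state.
- robot.state(): the state, without advancing time (a new reading comes with each control period).
- imaging.camera(name): name is "scene" or "top" or "wrist"; returns the picture (400x640x3 uint8, red, green, blue); there is no depth.
- imaging.calibration(name): a dict with "vfov" (degrees; the focal length in pixels is half the picture's height over the tangent of half this angle, whatever the lens; pixels are square), "cx", "cy" (the principal point, pixels), "xyz" and "rotation" of the camera in the world; the wrist camera has in their place "T_tool_cam" (4x4, takes a point from camera to tool coordinates, whose origin is the TCP and whose axes are the tool frame's). Camera axes: x right, y down, z forward; pixel columns grow to the right and rows downward; lengths in m; the calibration is good to about 2 mm. The wrist camera is an equidistant fisheye: a pixel r from the principal point sees the ray r / f radians off the axis. A picture is of the moment at which its call begins: read the wrist's pose just before it. calibration takes no time and is no camera call.
- robot.hand_in(): hands the job in, once; it reports no verdict.
Trained networks look in the newest picture that a camera, given by its name, has taken for a name from the list of things; names that differ only in an ending like _2 or _b are one class to them, and where a whole thing is asked for, a point or a joint stands for the part that bears it (a point fixed in the world has none). Each returns a list of dicts, best first, with "score" (0 to 1); they miss things now and then, are a little off and sometimes report something else, mostly with a low value. They report only what shows in the picture. A call takes as long as a camera call. They do not tell look-alikes from the thing itself.
- models.masks_of(camera, label): "pixels" (400x640 bool, what is visible of it) and "extent" ([left, top, width, height] in pixels, round what is visible of it).
The state is a dict: "clock": time; "q": joint angles; "joint_velocities": joint speeds; "joint_torque": joint torques, N m; "ee_pos": TCP position; "tcp_rot": TCP orientation; "ft_force": force on the tool from outside, world axes, zero at the start; "wrist_torque": the same for the moment, N m; "width": finger opening in m.
Only numpy, scipy, OpenCV 4.12 (cv2) and the standard library are available. Lean on these libraries where they do the work, as an engineer would, in place of code of your own. Each camera call takes 0.05 s, during which the arm holds its last target. There are 200 camera calls.

## Working session

There is one attempt and no reset: what is moved stays moved. The work goes in short steps, Python scripts to look and compute and a tool call to move; the robot and the scene stay as the last step left them, time stands still between calls to the robot, and variables do not carry over. Pictures are saved under pics/ and viewed, about 8 in all and at most 12, crops included, and the job is handed in when it is done.

Besides the shell and the picture viewer there is one more tool, called after ">>>" as a command line: name --argument value ..., lists and objects as JSON in quotes. move_arm: Moves the arm, as the interface text tells. Its arguments: {"type":"object","properties":{"slide":{"type":"array","items":{"type":"array","items":{"type":"number"}}},"rot":{"type":"array","items":{"type":"array","items":{"type":"number"}}},"grip":{"type":"array","items":{"type":"number"}}},"required":["slide","rot","grip"]}

```bash
mkdir -p pics; ls; cat > h.py <<'E'
import numpy as np, cv2
from plant import robot, imaging, models
def ray(cam,u,v):
    c=imaging.calibration(cam); f=200/np.tan(np.radians(c['vfov'])/2)
    d=np.array([(u-c['cx'])/f,(v-c['cy'])/f,1.0])
    return np.array(c['xyz']),np.array(c['rotation'])@d
def at_z(cam,u,v,z):
    o,d=ray(cam,u,v); return o+d*(z-o[2])/d[2]
def proj(cam,p):
    c=imaging.calibration(cam); f=200/np.tan(np.radians(c['vfov'])/2)
    q=np.array(c['rotation']).T@(np.array(p)-np.array(c['xyz'])); return q[:2]/q[2]*f+[c['cx'],c['cy']]
E
python3 - <<'E'
from h import *
ims=[]
for n in ('scene','top'):
    im=imaging.camera(n); cv2.imwrite(f'pics/{n}0.png',im[...,::-1])
    c=imaging.calibration(n); print(n,c)
    for l in ('blue_top_grip','blue_lower_grip','yellow_top_grip','tray_floor'):
        try:
            for m in models.masks_of(n,l)[:5]:
                ys,xs=np.nonzero(m['pixels']); print(l,round(m['score'],2),m['extent'],xs.mean().round(1),ys.mean().round(1),len(xs),im[m['pixels']].mean(0).astype(int))
        except Exception as e: print(l,e)
print(robot.state())
E
```

```text
pics
scene {'vfov': 50.77383371875372, 'cx': 312.7214873940895, 'cy': 204.27087875861827, 'xyz': array([-0.06489656,  0.75465   ,  0.49276986]), 'rotation': array([[-0.79274892, -0.24222841,  0.55935189],
       [-0.60950472,  0.32598212, -0.72266151],
       [-0.00728957, -0.91381675, -0.40606133]])}
blue_top_grip 0.83 [288.0, 181.8, 21.8, 28.3] 299.1 197.0 617 [39 58 96]
blue_top_grip 0.76 [319.1, 217.5, 25.0, 43.1] 331.7 235.6 818 [88 24 23]
blue_lower_grip 0.8 [288.5, 207.2, 23.0, 25.2] 300.0 220.9 409 [42 60 95]
blue_lower_grip 0.19 [287.3, 182.4, 23.0, 28.8] 298.9 197.4 624 [38 57 95]
yellow_top_grip 0.76 [227.5, 207.4, 25.7, 32.3] 238.2 224.2 797 [139 119  59]
tray_floor 0.79 [311.3, 180.9, 86.6, 42.7] 350.7 201.9 2427 [145 140 125]
top {'vfov': 43.58071896345166, 'cx': 318.376580862903, 'cy': 199.57498377399858, 'xyz': array([0.41036981, 0.03713574, 1.29180627]), 'rotation': array([[-0.01074346, -0.99878209,  0.04815516],
       [-0.9999283 ,  0.01047614, -0.00580012],
       [ 0.00528857, -0.04821402, -0.99882303]])}
blue_top_grip 0.97 [300.2, 164.8, 22.4, 23.0] 310.1 176.9 
[... 505 characters left out ...]
+00, -3.69101940e-02]), 'joint_velocities': array([ 2.06436474e-04, -1.10220025e-04, -1.74858247e-03,  1.51745463e-03,
        1.74454752e-03, -8.64590225e-05]), 'joint_torque': array([ 4.31233066e-04, -5.14403629e+01, -3.67238617e+01, -4.39858547e-05,
        2.50676050e-03,  1.93948964e-06]), 'ee_pos': array([ 0.30437418, -0.6024722 ,  0.23124889]), 'tcp_rot': array([[ 5.00479743e-06,  4.50924177e-01, -8.92562259e-01],
       [ 4.14430060e-05, -8.92562258e-01, -4.50924177e-01],
       [-9.99999999e-01, -3.47336789e-05, -2.31547467e-05]]), 'ft_force': array([ 0.20430368, -0.13001622, -0.24134326]), 'wrist_torque': array([-0.00373275, -0.00971921,  0.04587225]), 'width': 0.08531065510477363}
```

View pics/scene0.png

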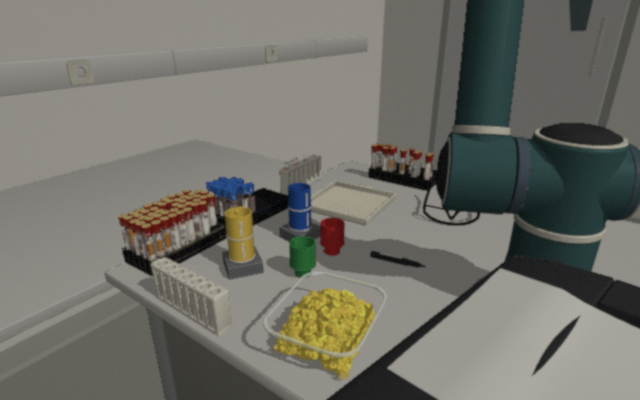

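View pics/top0.png

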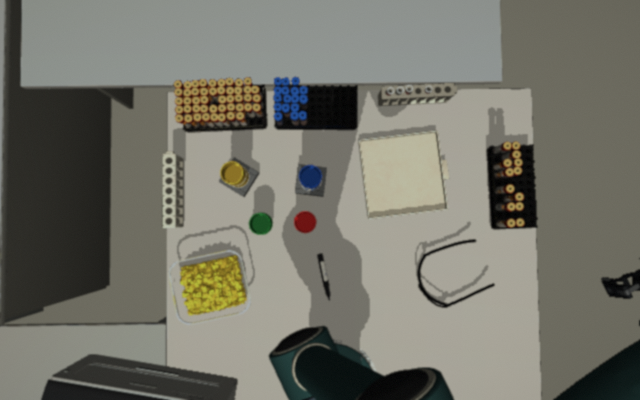

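The only blue stack is at top (310,177), scene (299,205). The red cup (305,222) and green cup (261,223) in the top view are look-alikes. I'll compute positions and take one enlarged crop to confirm.

```bash
python3 - <<'E'
from h import *
T=imaging.camera('top'); S=imaging.camera('scene')
def seg(im,box,kind):
    x0,y0,x1,y1=box; hsv=cv2.cvtColor(im,cv2.COLOR_RGB2HSV); h,s,v=cv2.split(hsv)
    m=((h>105)&(h<130)&(s>120)) if kind=='b' else ((h>15)&(h<35)&(s>110))
    mm=np.zeros_like(m); mm[y0:y1,x0:x1]=m[y0:y1,x0:x1]; ys,xs=np.nonzero(mm); return xs,ys
xs,ys=seg(T,(290,155,330,200),'b'); print('top blue',xs.min(),xs.max(),ys.min(),ys.max())
xb,yb=seg(S,(283,178,318,245),'b'); print('scene blue',xb.min(),xb.max(),yb.min(),yb.max())
for z in (.11,.128,.135): print(z,at_z('top',(xs.min()+xs.max())/2,(ys.min()+ys.max())/2,z))
# triangulate: axis; scene column
o,d=ray('scene',(xb.min()+xb.max()+1)/2,195)
P=at_z('top',310.8,176.8,.132)
print('proj scene of rim/base',[ (z,proj('scene',[P[0],P[1],z]).round(1)) for z in (.004,.06,.11,.13,.14)])
m=models.masks_of('top','tray_floor')[0]['pixels'].astype(np.uint8)
c,_=cv2.findContours(m,cv2.RETR_EXTERNAL,cv2.CHAIN_APPROX_SIMPLE); r=cv2.minAreaRect(max(c,key=cv2.contourArea)); print(r)
print([at_z('top',*p,.02).round(3) for p in cv2.boxPoints(r)], at_z('top',*r[0],.012))
print('yellow',at_z('top',232.5,172,.13),'red',at_z('top',305,222,.07),'green',at_z('top',261,223,.07))
print('racks',[at_z('top',*p,.1).round(3) for p in [(291,122),(355,128),(275,128),(384,102)]])
# crop
a=cv2.resize(T[130:240,200:360],None,fx=5,fy=5,interpolation=cv2.INTER_CUBIC)[:, :800]
b=cv2.resize(S[170:270,210:350],None,fx=5.7,fy=5.7,interpolation=cv2.INTER_CUBIC)
cv2.imwrite('pics/crop_s.png',b[...,::-1]);cv2.imwrite('pics/crop_t.png',a[...,::-1])
E
```

```text
top blue 299 321 165 187
scene blue 285 310 183 228
0.11 [0.52349576 0.04952584 0.11      ]
0.128 [0.52177275 0.04933713 0.128     ]
0.135 [0.52110269 0.04926374 0.135     ]
proj scene of rim/base [(0.004, array([301.1, 234.6])), (0.06, array([300.6, 214. ])), (0.11, array([300.2, 194.8])), (0.13, array([300.1, 186.9])), (0.14, array([300. , 182.9]))]
((404.9413146972656, 173.85411071777344), (80.11590576171875, 85.44346618652344), 83.0189437866211)
[array([ 0.625, -0.073,  0.02 ]), array([ 0.65 , -0.291,  0.02 ]), array([ 0.446, -0.311,  0.02 ]), array([ 0.421, -0.094,  0.02 ])] [ 0.53591232 -0.19346303  0.012     ]
yellow [0.53277737 0.22970786 0.13      ] red [0.41485132 0.06326003 0.07      ] green [0.41356618 0.17054106 0.07      ]
racks [array([0.655, 0.094, 0.1  ]), array([ 0.639, -0.06 ,  0.1  ]), array([0.641, 0.132, 0.1  ]), array([ 0.702, -0.13 ,  0.1  ])]
```

View pics/crop_s.png

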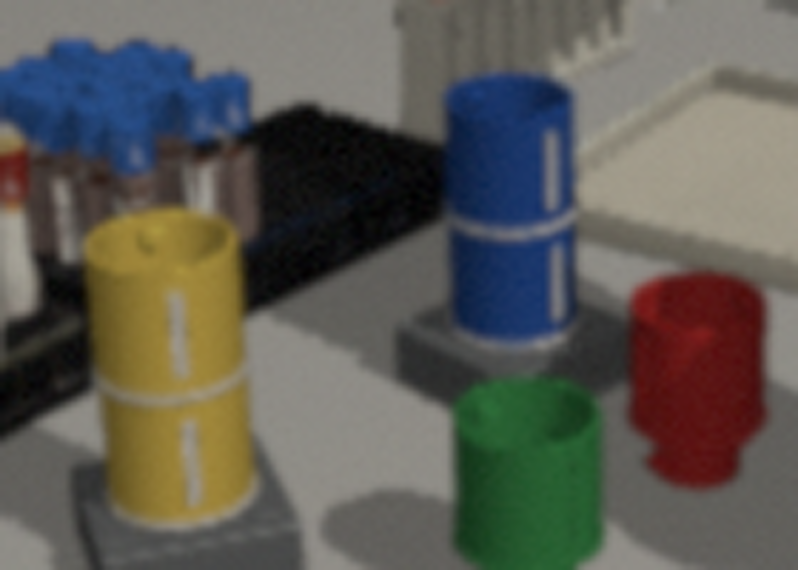

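The crop confirms the blue two-cup stack on its grey holder, with the ring at about (512,225) and its strips to the right. The red and green cups stand apart from it. By the given sizes, the top point should be at z≈0.114 and the rim at 0.132. The rim projects to row 186 in the scene view, which agrees. The cup axis is at about (0.522, 0.049) and the tray centre at about (0.536, -0.193). I'm starting the approach.

>>> move_arm --slide '[[0.02, 0.06, 0], [0.02, 0.06, 0], [0.02, 0.06, 0], [0.02, 0.06, 0], [0.02, 0.06, 0], [0.02, 0.06, 0], [0.02, 0.06, 0], [0.02, 0.06, 0], [0.02, 0.06, 0], [0.02, 0.06, 0]]' --rot '[[0, 0, 0.12], [0, 0, 0.12], [0, 0, 0.12], [0, 0, 0.12], [0, 0, 0.12], [0, 0, 0.12], [0, 0, 0.12], [0, 0, 0.12], [0, 0, 0.12], [0, 0, 0.12]]' --grip '[1, 1, 1, 1, 1, 1, 1, 1, 1, 1]'

```text
clock: 1.9
ee_pos: [0.5009, -0.0088, 0.2338]
tcp_rot: [[0.011, 0.992, 0.127], [0.0, 0.127, -0.992], [-1.0, 0.011, 0.001]]
ft_force: [1.0, -0.4, -0.1]
width: 0.0851
```

```bash
cat >> h.py <<'E'
def wproj(P,st):
    c=imaging.calibration('wrist'); T=np.array(c['T_tool_cam']); R=np.array(st['tcp_rot']); p=np.array(st['ee_pos'])
    Rc=R@T[:3,:3]; oc=R@T[:3,3]+p; q=(np.atleast_2d(P)-oc)@Rc
    f=200/np.tan(np.radians(c['vfov'])/2); n=np.hypot(q[:,0],q[:,1]); th=np.arctan2(n,q[:,2])
    return q[:,:2]/n[:,None]*(th*f)[:,None]+[c['cx'],c['cy']]
def circ(x,y,z,r=.027):
    a=np.linspace(0,2*np.pi,72); return np.c_[x+r*np.cos(a),y+r*np.sin(a),0*a+z]
E
python3 - <<'E'
from h import *
st=robot.state(); im=imaging.camera('wrist'); v=im.copy()
for m in models.masks_of('wrist','blue_top_grip')[:3]: print(m['score'],m['extent'],im[m['pixels']].mean(0))
for (x,y),col in (((.5217,.0493),(0,255,0)),):
    cv2.polylines(v,[wproj(circ(x,y,.132),st).astype(np.int32)],True,col,1)
    cv2.polylines(v,[wproj(circ(x,y,.080),st).astype(np.int32)],True,(255,0,255),1)
    print(wproj([[x,y,.132]],st),wproj([[x+.01,y,.132]],st),wproj([[x,y+.01,.132]],st))
cv2.imwrite('pics/w1.png',v[...,::-1])
E
```

```text
0.84 [218.1, 75.1, 62.8, 51.5] [125.32863134  35.18185284  33.1707968 ]
0.78 [319.9, 98.9, 68.7, 69.8] [ 35.90810359  63.422445   108.97076023]
[[358.11488429 134.42466628]] [[370.47980153 136.24963302]] [[359.89636378 121.97173186]]
```

View pics/w1.png

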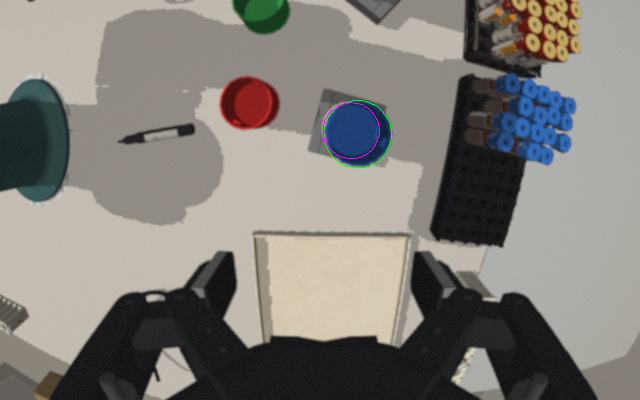

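The overlay fits to about 2 mm: the rim is centred at (357,133), predicted at (358,134). The red cup at (250,103) is well away from the fingers. I'll go over the cup and down.

>>> move_arm --slide '[[0.01, 0.03, 0], [0.01, 0.028, 0], [0, 0, 0], [0, 0, -0.03], [0, 0, -0.03], [0, 0, -0.03], [0, 0, 0]]' --rot '[[0, 0, 0], [0, 0, 0], [0, 0, 0], [0, 0, 0], [0, 0, 0], [0, 0, 0], [0, 0, 0]]' --grip '[1, 1, 1, 1, 1, 1, 1]'

```text
clock: 2.88
ee_pos: [0.5215, 0.0484, 0.1434]
tcp_rot: [[0.014, 0.992, 0.128], [-0.002, 0.128, -0.992], [-1.0, 0.014, 0.004]]
ft_force: [-0.4, 0.1, -0.1]
width: 0.0856
```

>>> move_arm --slide '[[0, 0.001, -0.025], [0, 0, -0.023], [0, 0, 0], [0, 0, 0], [0, 0, 0], [0, 0, 0], [0, 0, 0], [0, 0, 0]]' --rot '[[0, 0.014, 0], [0, 0, 0], [0, 0, 0], [0, 0, 0], [0, 0, 0], [0, 0, 0], [0, 0, 0], [0, 0, 0]]' --grip '[1, 1, 1, -1, -1, -1, -1, -1]'

```text
clock: 3.88
ee_pos: [0.5273, 0.0458, 0.1048]
tcp_rot: [[0.013, 0.992, 0.124], [-0.003, 0.124, -0.992], [-1.0, 0.013, 0.004]]
ft_force: [0.3, 0.2, -0.6]
width: 0.0531
```

Gripped at 53 mm, but the TCP drifted about 6 mm in x. I'll look before twisting.

```bash
python3 - <<'E'
from h import *
st=robot.state(); print(st['ee_pos'],st['q'],st['ft_force'],st['wrist_torque'])
im=imaging.camera('wrist'); S=imaging.camera('scene')
v=im.copy()
cv2.polylines(v,[wproj(circ(.5217,.0493,.132),st).astype(np.int32)],True,(0,255,0),1)
cv2.polylines(v,[wproj(circ(st['ee_pos'][0],st['ee_pos'][1],.132),st).astype(np.int32)],True,(255,255,0),1)
b=cv2.resize(S[130:250,250:350],None,fx=3.3,fy=3.3,interpolation=cv2.INTER_CUBIC)
w=cv2.resize(v,(640,400)); w=w[:,100:540]
o=np.zeros((400,780,3),np.uint8); o[:,:440]=w; o[:396,445:775]=b
cv2.imwrite('pics/g1.png',o[...,::-1])
E
```

```text
[0.52728079 0.04578652 0.10475193] [ 0.04177951  0.09740238  2.04809406 -0.00406557  0.98327283 -0.08043079] [ 0.33542145  0.21260897 -0.62982533] [ 0.05243831  0.07262172 -0.03320846]
```

View pics/g1.png

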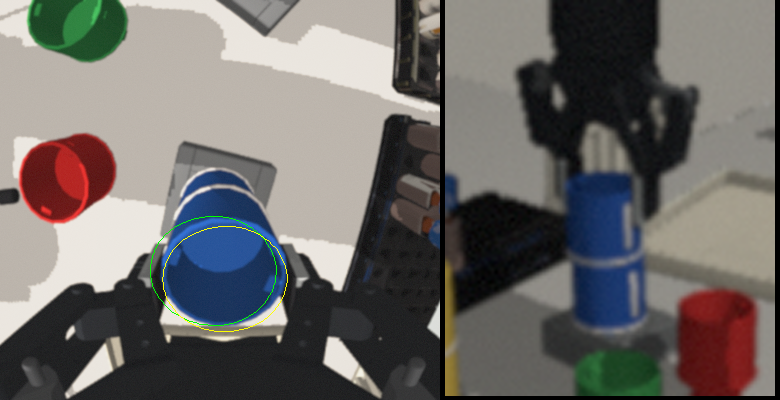

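```bash
python3 - <<'E'
from h import *
st=robot.state()
for x,y in ((.5217,.0493),(.527,.047)):
  for z in (.132,.08,.028):
    p=wproj(circ(x,y,z),st)-[100,0]; print(x,z,p.min(0).round(),p.max(0).round())
im=imaging.camera('wrist')
T=imaging.camera('top'); hsv=cv2.cvtColor(im,cv2.COLOR_RGB2HSV); m=(hsv[...,0]>105)&(hsv[...,0]<125)&(hsv[...,1]>120)
for r in range(165,330,10):
    xs=np.nonzero(m[r,250:400])[0]; print(r,(xs.min()+150,xs.max()+150) if len(xs) else None,end=' ')
E
```

```text
0.5217 0.132 [151. 217.] [277. 326.]
0.5217 0.08 [169. 186.] [261. 272.]
0.5217 0.028 [180. 169.] [252. 239.]
0.527 0.132 [162. 224.] [287. 330.]
0.527 0.08 [177. 191.] [270. 276.]
0.527 0.028 [186. 173.] [259. 242.]
165 None 175 (np.int64(202), np.int64(233)) 185 (np.int64(189), np.int64(245)) 195 (np.int64(184), np.int64(245)) 205 (np.int64(185), np.int64(257)) 215 (np.int64(179), np.int64(263)) 225 (np.int64(175), np.int64(268)) 235 (np.int64(172), np.int64(273)) 245 (np.int64(168), np.int64(280)) 255 (np.int64(164), np.int64(285)) 265 (np.int64(160), np.int64(286)) 275 (np.int64(160), np.int64(286)) 285 (np.int64(162), np.int64(285)) 295 (np.int64(165), np.int64(278)) 305 (np.int64(177), np.int64(270)) 315 (np.int64(189), np.int64(256)) 325 None
```

The stack stands straight, and its axis measures about (0.526, 0.050). The gripper centre is about 4 mm low in y and 8 mm high in z. I'll open, correct and look at the drift.

>>> move_arm --slide '[[0, 0, 0], [0, 0, 0], [0, 0, 0], [0, 0, 0]]' --rot '[[0, 0, 0], [0, 0, 0], [0, 0, 0], [0, 0, 0]]' --grip '[1, 1, 1, 1]'

```text
clock: 4.58
ee_pos: [0.5275, 0.0458, 0.1047]
tcp_rot: [[0.013, 0.992, 0.124], [-0.003, 0.124, -0.992], [-1.0, 0.013, 0.004]]
ft_force: [-0.6, -0.1, 1.1]
width: 0.0857
```

```bash
python3 - <<'E'
from h import *
from scipy.optimize import least_squares
st=robot.state(); im=imaging.camera('wrist'); print(st['ee_pos'],st['tcp_rot'][:,0],st['width'],st['joint_velocities'].round(3))
hsv=cv2.cvtColor(im,cv2.COLOR_RGB2HSV); m=((hsv[...,0]>105)&(hsv[...,0]<125)&(hsv[...,1]>120)).astype(np.uint8)
m[:, :240]=0; m[:,400:]=0
# silhouette = hull of rim & ring circles, compare row extents & bottom
def sil(x,y):
    P=np.vstack([wproj(circ(x,y,z),st) for z in (.132,.082)]).astype(np.float32)
    h=cv2.convexHull(P).astype(np.int32); o=np.zeros((400,640),np.uint8); cv2.fillConvexPoly(o,h,1); return o
m[:200]=0
best=max(((lambda s:(s[200:]&m[200:]).sum()/(s[200:]|m[200:]).sum())(sil(x,y)),x,y) for x in np.arange(.515,.534,.001) for y in np.arange(.042,.058,.001)); print(best)
E
```

```text
[0.52753567 0.04583724 0.10471165] [ 0.01313947 -0.00284111 -0.99990964] 0.08566102392604517 [ 0.001  0.001 -0.001 -0.001 -0.002  0.002]
(np.float64(0.9404480201924594), np.float64(0.523), np.float64(0.05200000000000001))
```

>>> move_arm --slide '[[-0.0045, 0.005, -0.008], [0, 0, 0]]' --rot '[[0, 0.013, 0], [0, 0, 0]]' --grip '[1, 1]'

```text
clock: 4.88
ee_pos: [0.5225, 0.0512, 0.096]
tcp_rot: [[-0.001, 0.992, 0.124], [-0.003, 0.124, -0.992], [-1.0, -0.001, 0.003]]
ft_force: [-0.6, -1.1, -0.2]
width: 0.0854
```

>>> move_arm --slide '[[0, 0, 0], [0, 0, 0], [0, 0, 0], [0, 0, 0], [0, 0, 0]]' --rot '[[0, 0, 0], [0, 0, 0], [0, 0, 0], [0, 0, 0], [0, 0, 0]]' --grip '[-1, -1, -1, -1, -1]'

```text
clock: 5.5
ee_pos: [0.5229, 0.0513, 0.0963]
tcp_rot: [[-0.0, 0.992, 0.124], [-0.003, 0.124, -0.992], [-1.0, -0.001, 0.003]]
ft_force: [0.1, 0.1, 0.5]
width: 0.0533
```

```bash
cat > fit.py <<'E'
from h import *
st=robot.state(); im=imaging.camera('wrist'); print(st['ee_pos'],st['tcp_rot'][:,0],st['width'],st['ft_force'],st['wrist_torque'])
hsv=cv2.cvtColor(im,cv2.COLOR_RGB2HSV); m=((hsv[...,0]>105)&(hsv[...,0]<125)&(hsv[...,1]>120)).astype(np.uint8)
m[:, :240]=0; m[:,400:]=0; m[:200]=0
def sil(x,y):
    P=np.vstack([wproj(circ(x,y,z),st) for z in (.132,.082)]).astype(np.float32)
    h=cv2.convexHull(P).astype(np.int32); o=np.zeros((400,640),np.uint8); cv2.fillConvexPoly(o,h,1); return o
print(max(((lambda s:(s[200:]&m[200:]).sum()/(s[200:]|m[200:]).sum())(sil(x,y)),x,y) for x in np.arange(.515,.534,.001) for y in np.arange(.042,.058,.001)))
E
python3 fit.py
```

```text
[0.52291799 0.05127466 0.09632513] [-3.52201203e-04 -2.75073115e-03 -9.99996155e-01] 0.053267808644655495 [0.11536193 0.11941711 0.4637447 ] [-0.03264237 -0.00309079  0.02569239]
(np.float64(0.9223516735133679), np.float64(0.523), np.float64(0.05000000000000001))
```

The gripper is centred with low forces. Now I'll twist, in two halves to watch for drift.

>>> move_arm --slide '[[0, 0, 0], [0, 0, 0], [0, 0, 0], [0, 0, 0], [0, 0, 0], [0, 0, 0]]' --rot '[[0, 0, 0.11], [0, 0, 0.11], [0, 0, 0.11], [0, 0, 0.11], [0, 0, 0.11], [0, 0, 0]]' --grip '[-1, -1, -1, -1, -1, -1]'

```text
clock: 6.3
ee_pos: [0.5222, 0.0514, 0.0963]
tcp_rot: [[-0.0, 0.771, 0.637], [-0.002, 0.637, -0.771], [-1.0, -0.002, 0.002]]
ft_force: [0.2, -0.1, -0.0]
width: 0.0536
```

>>> move_arm --slide '[[0, 0, 0], [0, 0, 0], [0, 0, 0], [0, 0, 0], [0, 0, 0], [0, 0, 0]]' --rot '[[0, 0, 0.11], [0, 0, 0.11], [0, 0, 0.11], [0, 0, 0.11], [0, 0, 0.11], [0, 0, 0]]' --grip '[-1, -1, -1, -1, -1, -1]'

```text
clock: 7.05
ee_pos: [0.5219, 0.0514, 0.0963]
tcp_rot: [[0.0, 0.322, 0.947], [-0.002, 0.947, -0.322], [-1.0, -0.002, 0.001]]
ft_force: [-0.1, 0.5, 0.4]
width: 0.0538
```

```bash
python3 - <<'E'
from h import *
st=robot.state(); print(st['q'],st['tcp_rot'][:,1],st['wrist_torque'])
S=imaging.camera('scene')
cv2.imwrite('pics/tw.png',cv2.resize(S[150:260,240:360],None,fx=5,fy=5,interpolation=cv2.INTER_CUBIC)[...,::-1])
E
```

```text
[ 0.05212182  0.10686627  2.05540159 -0.00279368  0.97917931 -1.18974672] [ 0.32155401  0.94688891 -0.00209933] [ 6.24687026e-04  3.05669706e-02 -5.59418807e-05]
```

View pics/tw.png

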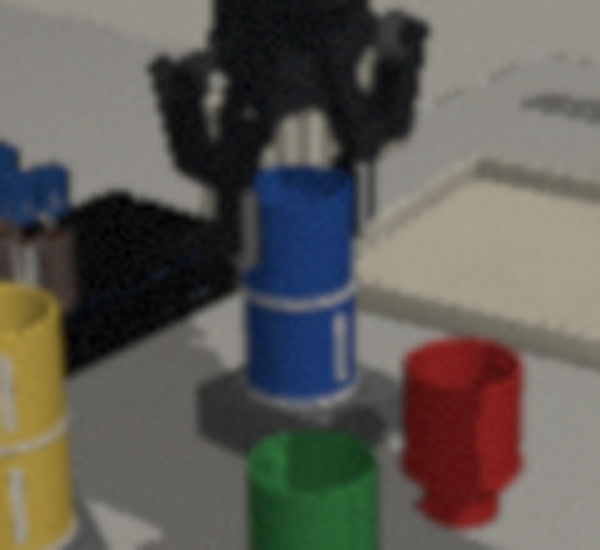

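The lower strip is still at (340,345) and the top cup's strip has turned out of view, so the twist worked (jaw turned about 64°). I'll lift gently and straight.

>>> move_arm --slide '[[0, 0, 0.01], [0, 0, 0.01], [0, 0, 0.01], [0, 0, 0.02], [0, 0, 0.02], [0, 0, 0.02], [0, 0, 0]]' --rot '[[0, 0, 0], [0, 0, 0], [0, 0, 0], [0, 0, 0], [0, 0, 0], [0, 0, 0], [0, 0, 0]]' --grip '[-1, -1, -1, -1, -1, -1, -1]'

```text
clock: 7.98
ee_pos: [0.5225, 0.0514, 0.193]
tcp_rot: [[0.003, 0.328, 0.945], [-0.002, 0.945, -0.328], [-1.0, -0.001, 0.004]]
ft_force: [0.6, -0.5, -1.1]
width: 0.0534
```

```bash
python3 - <<'E'
from h import *
S=imaging.camera('scene'); T=imaging.camera('top')
a=cv2.resize(S[120:260,240:400],None,fx=3,fy=3,interpolation=cv2.INTER_CUBIC)
b=cv2.resize(T[110:230,340:460],None,fx=2.5,fy=2.5,interpolation=cv2.INTER_CUBIC)
o=np.zeros((420,790,3),np.uint8); o[:,:480]=a; o[:300,485:785]=b
cv2.imwrite('pics/lift.png',o[...,::-1])
E
```

```text
(no output)
```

View pics/lift.png

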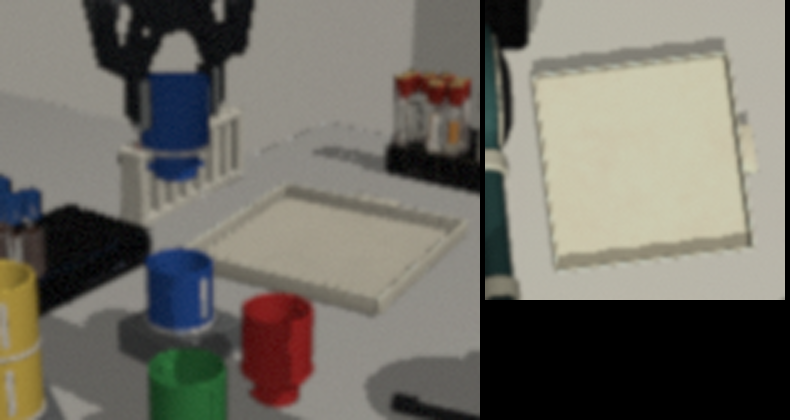

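The top cup is free and hanging upright, with its foot visible at (180,165). The lower blue cup is still in its holder at (180,290). Over to the tray.

>>> move_arm --slide '[[0.003, -0.04, 0], [0.003, -0.05, 0], [0.003, -0.05, 0], [0.003, -0.05, 0], [0.003, -0.04, 0], [0, 0, 0], [0, 0, -0.035], [0, 0, -0.04], [0, 0, -0.03], [0, 0, 0]]' --rot '[[0, 0, 0], [0, 0, 0], [0, 0, 0], [0, 0, 0], [0, 0, 0], [0, 0, 0], [0, 0, 0], [0, 0, 0], [0, 0, 0], [0, 0, 0]]' --grip '[-1, -1, -1, -1, -1, -1, -1, -1, -1, -1]'

```text
clock: 9.32
ee_pos: [0.5278, -0.1801, 0.0714]
tcp_rot: [[-0.018, 0.327, 0.945], [0.005, 0.945, -0.327], [-1.0, -0.001, -0.018]]
ft_force: [-0.2, -0.1, -0.5]
width: 0.0537
```

>>> move_arm --slide '[[0, 0, -0.008], [0, 0, -0.007], [0, 0, -0.005], [0, 0, 0]]' --rot '[[0, -0.018, 0], [0, 0, 0], [0, 0, 0], [0, 0, 0]]' --grip '[-1, -1, -1, -1]'

```text
clock: 9.82
ee_pos: [0.53, -0.1798, 0.0534]
tcp_rot: [[0.006, 0.326, 0.946], [0.004, 0.946, -0.326], [-1.0, 0.005, 0.005]]
ft_force: [-0.3, -1.1, -1.3]
width: 0.0535
```

>>> move_arm --slide '[[0, 0, -0.004], [0, 0, -0.003], [0, 0, 0], [0, 0, 0]]' --rot '[[0, 0.006, 0], [0, 0, 0], [0, 0, 0], [0, 0, 0]]' --grip '[-1, -1, -1, -1]'

```text
clock: 10.32
ee_pos: [0.5311, -0.1804, 0.0471]
tcp_rot: [[0.002, 0.326, 0.945], [0.003, 0.945, -0.326], [-1.0, 0.003, 0.001]]
ft_force: [-0.3, 0.2, -0.8]
width: 0.0534
```

Next, 1 mm steps until contact.

>>> move_arm --slide '[[0, 0, -0.0015], [0, 0, -0.0015], [0, 0, 0]]' --rot '[[0, 0, 0], [0, 0, 0], [0, 0, 0]]' --grip '[-1, -1, -1]'

```text
clock: 10.7
ee_pos: [0.5311, -0.1804, 0.0439]
tcp_rot: [[0.002, 0.326, 0.945], [0.003, 0.945, -0.326], [-1.0, 0.003, 0.001]]
ft_force: [0.5, -0.6, -0.3]
width: 0.0534
```

>>> move_arm --slide '[[0, 0, -0.0015], [0, 0, 0]]' --rot '[[0, 0, 0], [0, 0, 0]]' --grip '[-1, -1]'

```text
clock: 10.95
ee_pos: [0.532, -0.1807, 0.0442]
tcp_rot: [[0.003, 0.326, 0.945], [0.002, 0.945, -0.326], [-1.0, 0.003, 0.002]]
ft_force: [0.4, -0.6, -0.5]
width: 0.0536
```

>>> move_arm --slide '[[0, 0, -0.002], [0, 0, 0]]' --rot '[[0, 0, 0], [0, 0, 0]]' --grip '[-1, -1]'

```text
clock: 11.2
ee_pos: [0.5331, -0.181, 0.044]
tcp_rot: [[0.005, 0.326, 0.945], [0.002, 0.945, -0.326], [-1.0, 0.003, 0.004]]
ft_force: [-0.4, -0.2, -0.4]
width: 0.0532
```

The TCP no longer descends and sits at z 0.044, the height expected with the foot on the floor. I'll release and back off upward.

>>> move_arm --slide '[[0, 0, 0], [0, 0, 0], [0, 0, 0], [0, 0, 0], [0, 0, 0.02], [0, 0, 0.03], [0, 0, 0.04], [0, 0, 0.04], [0, 0, 0.04], [0, 0, 0]]' --rot '[[0, 0, 0], [0, 0, 0], [0, 0, 0], [0, 0, 0], [0, 0, 0], [0, 0, 0], [0, 0, 0], [0, 0, 0], [0, 0, 0], [0, 0, 0]]' --grip '[1, 1, 1, 1, 1, 1, 1, 1, 1, 1]'

```text
clock: 12.45
ee_pos: [0.5304, -0.18, 0.2165]
tcp_rot: [[0.001, 0.326, 0.945], [0.003, 0.945, -0.326], [-1.0, 0.003, -0.0]]
ft_force: [0.9, -0.2, -0.4]
width: 0.0858
```

```bash
python3 - <<'E'
from h import *
S=imaging.camera('scene'); T=imaging.camera('top'); st=robot.state(); W=imaging.camera('wrist')
cv2.polylines(W,[wproj(circ(.533,-.181,.08),st).astype(np.int32)],True,(0,255,0),1)
a=cv2.resize(S[140:280,210:410],None,fx=2,fy=2,interpolation=cv2.INTER_CUBIC)
o=np.zeros((560,780,3),np.uint8); o[:280,:400]=a; o[:234,400:775]=cv2.resize(W,(375,234))
b=cv2.resize(T[120:220,210:460],None,fx=2.6,fy=2.6); o[290:290+b.shape[0],:b.shape[1]]=b
cv2.imwrite('pics/end.png',o[...,::-1])
E
```

```text
(no output)
```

View pics/end.png

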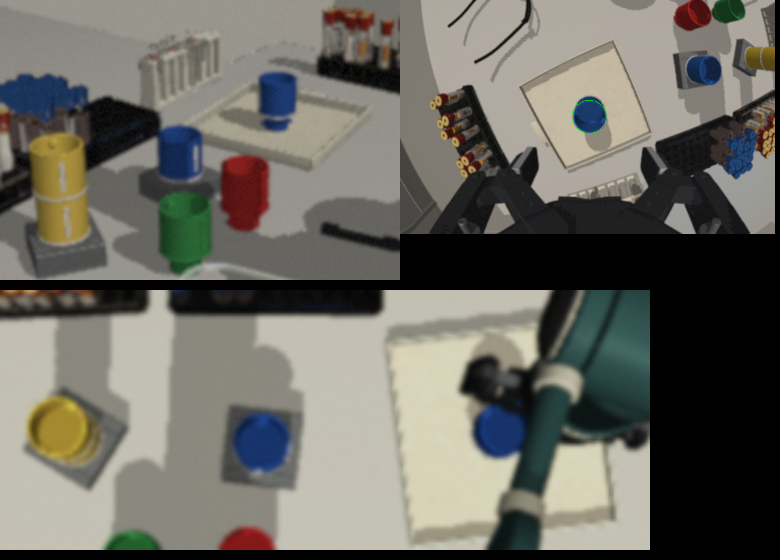

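The top cup stands upright near the middle of the tray (scene crop (277,100), matching the wrist overlay). The lower blue cup is seated in its holder (262,442) and the yellow stack is untouched. I'm handing in.

```bash
python3 -c "
from plant import robot
print(robot.hand_in())"
```

```text
the job is handed in; nothing more can be done
None
```

The top blue cup is off its stack and standing upright on the floor of the ivory tray. I handed the job in at about 12.6 s of the 42 s allowed; no verdict is reported.

- **What I did:** I gripped the top cup, twisted it about 64°, lifted it straight off and lowered it onto the tray floor. I let go only after the gripper stopped descending, at z 0.044.
- **Position:** the cup is at about (0.533, -0.181), within about 15 mm of the tray centre I measured.
- **Last pictures:** the lower blue cup is seated in its holder, the yellow stack is untouched, and the gripper is clear of everything.
- **What disagreed:** the first grip was about 5 mm off in position, and the stack seemed to shift by about 3–4 mm while held. I opened, re-centred and gripped again before twisting, after which the cup measured within about 2 mm of its first position.
- **Floor contact:** the wrist force showed no clear reading when the foot touched down. I judged contact from the gripper stopping at the height I expected.

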